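# Lock the transport latch on the instrument case

## Robot

A 6-joint arm with a two-finger parallel gripper is mounted at the origin on the work surface. World frame = base frame: x ahead of the robot, y to its left, z up, the work surface at z = 0. Lengths are in m, angles in rad, forces in N, time in s.
With the tool pointing down it reaches from about 0.3 to 0.875 m from the base axis. Payload 6.4 kg.
Tool frame: the origin (TCP) lies midway between the tips of the shut fingers; the grasp point (between the pads) lies 19 mm behind it; z points along the fingers, y is the direction in which the jaws open and shut (so a half turn about z gives the same grasp; the last joint's range is limited). The gripper opens to 85 mm and grips with 20 to 120 N. Pads are 22 mm wide; open, the fingers measure 114 mm over their backs; the gripper's body (76 mm by 85 mm) begins 54 mm behind the grasp point. The pads swing forward as they close: fully open they stand 13 mm farther back than shut.
Start: joints at [0.961, 0.181, 1.607, -0, 1.354, -0.206], TCP at [0.226, 0.529, 0.231] pointing down, gripper open.
Joint ranges: [-2.99, 2.99], [-0.89, 2.07], [0.3, 2.58], [-1.14, 4.28], [0, 2.63], [-3.12, 3.12]. Speed limits (rad/s): [2.57, 2.57, 3.01, 3.14, 3.14, 3.14].

## Interface

Orientations are given as a unit quaternion [w, x, y, z].
In Python, from bench import get_obs, camera, hand_in gives the robot as it stands.
- The arm moves only by the tool drive_tool, never from a script. Its argument "deltas" is a list of rows, each a list of 2 entries, a list of its own where there are three numbers: the shift along the world's x, y, z in m, then the turn about the world's z in rad. A call has 1 to 10 rows; each row shifts and turns the pose as measured when the row begins; what a row does not reach is not made up. A row lasts 1/10 s, in which the tool goes at most 50 mm and 8.59 degrees, less where a joint would pass 70% of its speed; a pose out of reach is approached as far as the arm can. A call is refused whole if a number of a shift passes 0.05 or a number of a turn 0.15, either way. A call with a gripper value outside its range is refused whole. "gripper" is the opening, from 0 (shut) to 1 (fully open), set as the call begins (left out, the last holds). The fingers move at their own pace and stop on an object; the grip force is fixed at half the most. Time passes only in rows, so rows that do not move let the fingers close. It gives the time, the measured TCP pose, the force and the opening at its end, in the units of the state.
- get_obs(): the state, without advancing time (a new reading comes with each control period).
- camera(name): name is "scene" or "top" or "wrist"; returns a dict with "frame" (420x560x3 uint8, red, green, blue), "fx", "fy", "cx", "cy" (pixels), "k1" (the pictures are not rectified: a ray, as slopes to the right and down, at radius r is drawn at 1 + k1 r^2 times it, then the intrinsics apply), "eye" and "attitude" of the camera in the world. Camera axes: x right, y down, z forward; pixel columns grow to the right and rows downward; lengths in m; the calibration is good to about 2 mm. A picture is of the moment at which its call begins. There is no depth.
- hand_in(): hands the job in, once; it reports no verdict.
The state is a dict: "time_s": time; "q": joint angles; "dq": joint speeds; "joint_efforts": joint torques, N m; "eef_pos": TCP position; "eef_rot": TCP orientation; "wrist_force": force on the tool from outside, world axes, zero at the start; "torque": the same for the moment, N m; "opening": opening from 0.0 (shut) to 1.0 (fully open).
Only numpy, scipy, OpenCV 4.12 (cv2) and the standard library are available. Lean on these libraries where they do the work, as an engineer would, in place of code of your own. Each camera call takes 0.05 s, during which the arm holds its last target.

## Task

Lock the latch on top of the aluminium instrument case for transport: with the fingertips, push the upright post of the slotted disc round until the slot lines up with the lock bar, then push the bar by its thumb plate through the slot until it is fully home against the end of the keeper. Do not lift the bar, leave the jar, wrench, beaker and bottle where they are, and come away clear at the end.

Things in the scene. Friction and masses are not known exactly. Their poses are not given: they have to be found in the camera images.
- case: Closed flat aluminium instrument case, fixed to the bench, 220 (x) x 320 (y) x 100 mm tall, black corners, handle and latches on its -x side. Origin at the centre of its underside, axes along its sides, z up. On the lid lies a dark lock plate (top at z = 104 mm) carrying, on the line x = 0 from -y to +y: rear stop, guide rails, strap, slotted disc, keeper. The bar slides towards +y.
- guide_end (a point): Front end of the bar's channel, mid-width, on the lock plate (case x = 0, y = 19, z = 104 mm). The channel is 14 mm wide between two rails 11 mm high that run 137 mm back (-y) from here, open above; a rear stop 10 mm high closes it 155 mm back. A strap 32 mm wide, 18.5 mm high over the plate, bridges its last 12 mm.
- disc_center (a point): Centre of the steel locking disc, at the lock plate's top (case x = 0, y = 55, z = 104 mm); it turns about the vertical here. Disc radius 32 mm, 16 mm tall, cut right through by one straight slot 17 mm wide, open above. An arm at right angles to the slot (14 mm wide, 16 to 22 mm above the plate, ending 58 mm from the centre) carries an upright post. Axes as the case's.
- locking_disc (a joint): Turn of the disc in rad, counter-clockwise from above. At 0 the arm points to the case's +x, at pi/2 to +y (over the keeper), at pi to -x. At 0 and at pi the slot is in line with the bar, either will do; the bar's tapered nose takes up about 0.2 rad of error, beyond that the disc blocks it. Starts at 0.6 to 2.54, hard stops at -0.45 and 3.59, stays where left (friction 0.05 N m, about 1 N at the post).
- post_top (a point): Top centre of the upright post on the disc's arm: round steel, 12 mm diameter, axis 52 mm from the disc's centre, top 58 mm above the lock plate. It can be pushed from any side over the 36 mm below this point.
- lock_bar: Loose steel lock bar, 0.15 to 0.31 kg, 125 mm long (y) x 12 mm wide (x) x 12 mm tall, lying in its channel on the lock plate, tapered nose towards +y (5 mm wide at the tip over the last 12 mm). Origin at the centre of its underside; y along the bar towards its nose. At its tail stands a thumb plate.
- bar_nose (a point): Tip of the bar's nose, 62.5 mm ahead (+y) of the bar's origin and 6 mm above its underside. At the start it lies 37 to 46 mm short of the disc's centre, 5 to 14 mm from the disc's rim.
- thumb_plate (a point): Middle of the rear (-y) face of the bar's upright thumb plate, the face to push: 62.5 mm behind the bar's origin, 32 mm above its underside. The plate is 34 mm wide (x), 7 mm thick (y), and stands from 14 to 46 mm above the bar's underside (the rails beside it are 11 mm high, the rear stop 10 mm). Pushing takes 1 to 4 N.
- keeper_end (a point): Point on the inner face of the keeper's end wall, on the bar's line, 56 mm beyond the disc's centre, 6 mm above the lock plate: the nose tip meets it when the bar is fully home. The keeper is an open-topped U-shaped pocket, 33 mm wide, 14 mm high over the plate, that reaches from 21 mm before this point to 8 mm beyond.
- sample_jar: Small closed amber jar, 34 mm diameter, 45 mm tall, standing loose on the case's lid. Origin at the centre of its underside. Leave alone.
- wrench: Steel wrench, 120 mm long, lying loose on the lid along the case's y on the +x side. Origin on its underside near its middle. Leave alone.
- beaker: Clear plastic beaker, 68 mm diameter, 80 mm tall, on the bench beyond the case. Origin at the centre of its underside. Leave alone.
- reagent_bottle: White bottle with a blue cap, 60 mm diameter, 140 mm tall, on the bench off the case's +y end. Origin at the centre of its underside. Leave alone.
There are look-alikes about, which are no part of the job. There is more than one size of the lock_bar; the one meant has the size given above.

How it is judged:
On the way, in this order (a step that is already met when the one before it is completed fails the run):
1. the disc is turned until its slot lines up with the bar (within 0.15 rad) ((value of joint locking_disc between -0.15 and 0.15 rad or value of joint locking_disc between 2.9916 and 3.2916 rad)), for 0.2 s.
2. the bar is pushed through the slot, home in the keeper (horizontal distance between bar_nose and keeper_end below 0.004 m and z of bar_nose in the frame of case between 0.105 and 0.116 m and z of lock_bar in the frame of case below 0.11 m), for 0.2 s.
At the end, for the whole second after the job is handed in: The disc's slot is in line with the bar (disc at 0 or pi within 0.15 rad), the bar lies flat on the lock plate through the slot with its nose within 4 mm of the keeper's end wall, and bar and disc are at rest (all of step 2 and (value of joint locking_disc between -0.15 and 0.15 rad or value of joint locking_disc between 2.9916 and 3.2916 rad) and linear speed of lock_bar below 0.01 m/s and velocity of joint locking_disc between -0.05 and 0.05 rad/s); the robot touches nothing.
It fails at once if the lock bar is lifted (its nose, middle or thumb plate raised more than 12 mm, or the bar tipped more than 0.2 rad) (z of bar_nose in the frame of case above 0.122 m or z of lock_bar in the frame of case above 0.116 m or z of thumb_plate in the frame of case above 0.148 m or angle between lock_bar's own z axis and vertical above 0.2 rad).
It fails at once if the jar, wrench, beaker or bottle is moved more than 20 mm or tipped (distance of any of sample_jar, wrench, beaker, reagent_bottle from where it was at the start of the episode above 0.02 m or angle between any of sample_jar, wrench, beaker, reagent_bottle's own z axis and vertical above 0.3 rad).
It also fails if it takes over 45 s, if anything falls off the work surface, if the arm or the gripper's body presses on something with over 40 N, if the wrist force passes 120 N, or if a joint passes its speed limit or range.

## Working session

There is one attempt and no reset: what is moved stays moved. The work goes in short steps, Python scripts to look and compute and a tool call to move; the robot and the scene stay as the last step left them, time stands still between calls to the robot, and variables do not carry over. Pictures are saved under pics/ and viewed, and the job is handed in when it is done.

Besides the shell and the picture viewer there is one more tool, called after "Call:" by a JSON object that holds its "op" and its "data". drive_tool: Moves the arm, as the interface text tells. Its arguments: {"type":"object","properties":{"deltas":{"type":"array","items":{"type":"array"}},"gripper":{"type":"number"}},"required":["deltas"]}

```bash
mkdir -p pics; ls
python3 - <<'E'
from bench import get_obs,camera
import cv2
o=get_obs()
for k in o: print(k,o[k])
for n in ["scene","top","wrist"]:
    c=camera(n); cv2.imwrite(f"pics/{n}0.png",c["frame"][:,:,::-1])
    print(n,{k:c[k] for k in c if k!="frame"})
E
```

```text
pics
time_s 0.0
q [ 9.60710357e-01  1.81521123e-01  1.60801934e+00  3.17608393e-05
  1.35378731e+00 -2.06312258e-01]
dq [-0.00359505 -0.00090764 -0.00112197 -0.00029684  0.00014742  0.00079398]
joint_efforts [-3.87930386e-04 -4.44861245e+01 -3.51343310e+01 -4.33635496e-04
  9.12412594e-03  6.63932482e-06]
eef_pos [0.22557129 0.52830826 0.23038987]
eef_rot [-3.58615080e-04  2.00521508e-01  9.79688916e-01 -7.90123941e-04]
wrist_force [-0.03267591  0.499534    0.47848201]
torque [ 0.00610894 -0.05363629  0.01187168]
opening 0.9997523475693817
scene {'fx': 477.06145541621305, 'fy': 477.06145541621305, 'cx': 275.68146924149454, 'cy': 208.77117497584982, 'k1': -0.09690590477097805, 'eye': array([ 0.91533679, -0.38281579,  0.77150872]), 'attitude': array([-0.34028924,  0.89783604,  0.26316811, -0.09400119])}
top {'fx': 418.39682855470414, 'fy': 418.39682855470414, 'cx': 289.4315238505182, 'cy': 206.6101324580266, 'k1': 0.009836892697674649, 'eye': array([0.40786785, 0.07688513, 1.05222684]), 'attitude': array([-0.06452479,  0.71171264, -0.69564556,  0.07334118])}
wrist {'fx': 307.56499907915247, 'fy': 307.56499907915247, 'cx': 287.2205721201577, 'cy': 214.3383504745073, 'k1': -0.05692252810949331, 'eye': array([0.15532483, 0.55606045, 0.37343793]), 'attitude': array([0.12640434, 0.82456911, 0.54521029, 0.08278567])}
```

View pics/scene0.png

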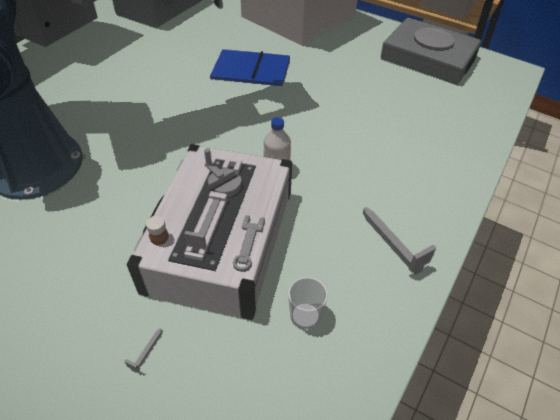

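View pics/top0.png

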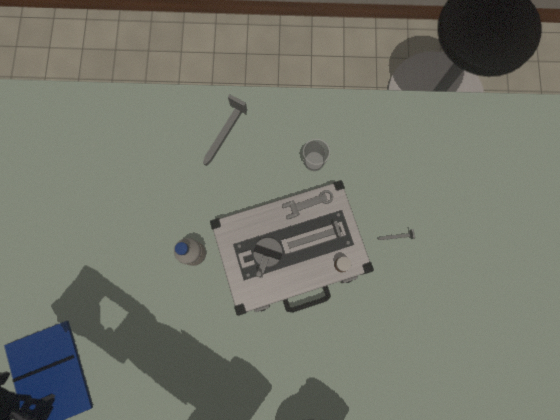

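Run:
```python
import cv2
a=cv2.imread("pics/top0.png")[175:320,205:385]; cv2.imwrite("pics/top0c.png",cv2.resize(a,None,fx=4.4,fy=4.1,interpolation=cv2.INTER_CUBIC))
a=cv2.imread("pics/scene0.png")[130:320,120:340]; cv2.imwrite("pics/scene0c.png",cv2.resize(a,None,fx=3.1,fy=3.1,interpolation=cv2.INTER_CUBIC))
```

```text
(no output)
```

View pics/top0c.png

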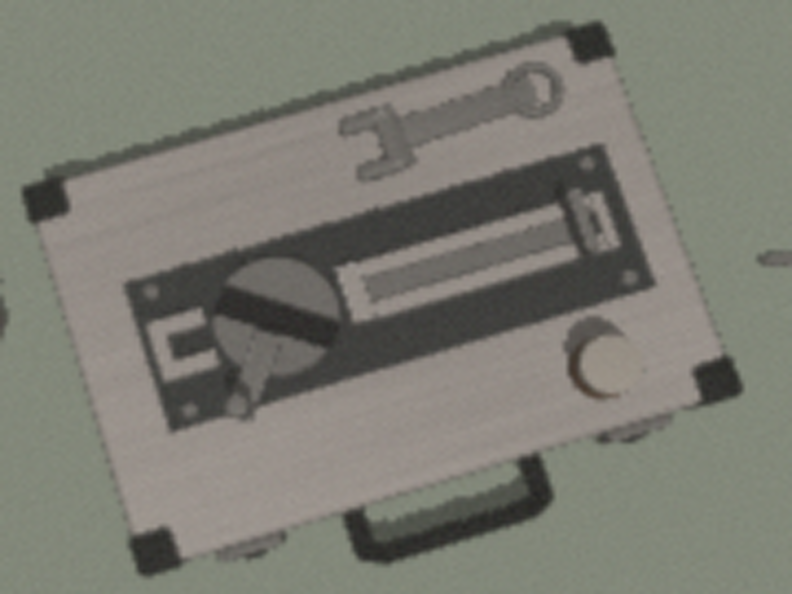

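View pics/scene0c.png

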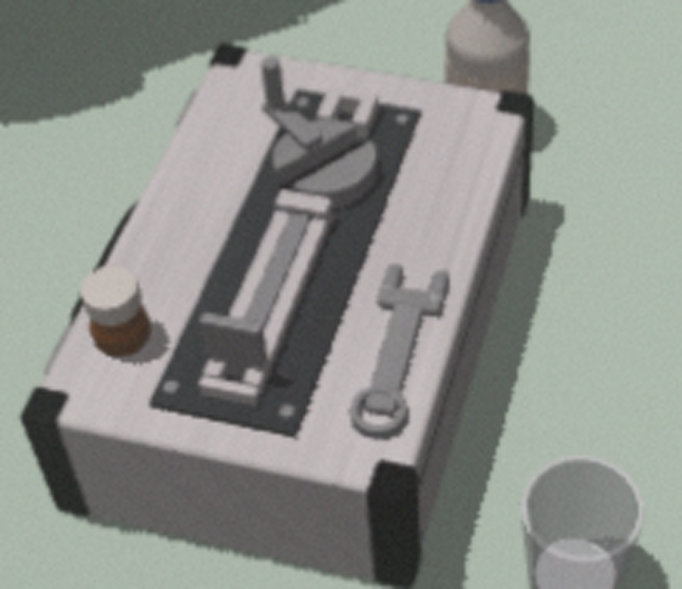

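```bash
cat > h.py <<'E'
import numpy as np,cv2
from scipy.spatial.transform import Rotation as R
from bench import get_obs,camera
def rot(c): a=c["attitude"]; return R.from_quat([a[1],a[2],a[3],a[0]])
def und(c,uv):
    uv=np.atleast_2d(uv).astype(float); d=(uv-[c["cx"],c["cy"]])/[c["fx"],c["fy"]]; s=d.copy()
    for _ in range(10): s=d/(1+c["k1"]*(s**2).sum(1,keepdims=True))
    return s
def ray(c,uv):
    s=und(c,uv); return rot(c).apply(np.c_[s,np.ones(len(s))])
def onz(c,uv,z):
    d=ray(c,uv); return c["eye"]+d*((z-c["eye"][2])/d[:,2])[:,None]
def proj(c,P):
    p=rot(c).inv().apply(np.atleast_2d(P)-c["eye"]); s=p[:,:2]/p[:,2:]; s=s*(1+c["k1"]*(s**2).sum(1,keepdims=True))
    return s*[c["fx"],c["fy"]]+[c["cx"],c["cy"]]
def tri(c1,u1,c2,u2):
    d1=ray(c1,u1)[0];d2=ray(c2,u2)[0];d1/=np.linalg.norm(d1);d2/=np.linalg.norm(d2)
    t=np.linalg.lstsq(np.c_[d1,-d2],c2["eye"]-c1["eye"],rcond=None)[0]
    a=c1["eye"]+t[0]*d1;b=c2["eye"]+t[1]*d2
    return (a+b)/2,np.linalg.norm(a-b)
E
python3 - <<'E'
from h import *
c=camera("top"); 
pc=np.array([[25,190],[600,22],[740,395],[142,575]])/[4.4,4.1]+[205,175]
w=onz(c,pc,.1); print(w.round(4)); print([np.linalg.norm(w[i]-w[i-3]).round(4) for i in range(4)])
print("lid-mask")
f=c["frame"].astype(int); r,g,b=f[...,0],f[...,1],f[...,2]
print("greenness bench",f[150,150],"lid",f[215,225],f[285,300],"corner",f[185,340])
m=((g-r)<4).astype(np.uint8); z=np.zeros_like(m); z[175:320,205:385]=m[175:320,205:385]
z=cv2.morphologyEx(z,cv2.MORPH_OPEN,np.ones((3,3)))
n,l,s,_=cv2.connectedComponentsWithStats(z); k=1+np.argmax(s[1:,4]); print(s[k])
cv2.imwrite("pics/mask.png",cv2.resize((l==k)[175:320,205:385].astype(np.uint8)*255,None,fx=4,fy=4))
E
```

```text
[[ 0.5575  0.2471  0.1   ]
 [ 0.6623 -0.0538  0.1   ]
 [ 0.4521 -0.1251  0.1   ]
 [ 0.3499  0.1766  0.1   ]]
[np.float64(0.3187), np.float64(0.2219), np.float64(0.3186), np.float64(0.2193)]
lid-mask
greenness bench [132 137 123] lid [82 85 78] [150 143 136] corner [45 46 43]
[  210   180   163   135 14317]
```

View pics/mask.png

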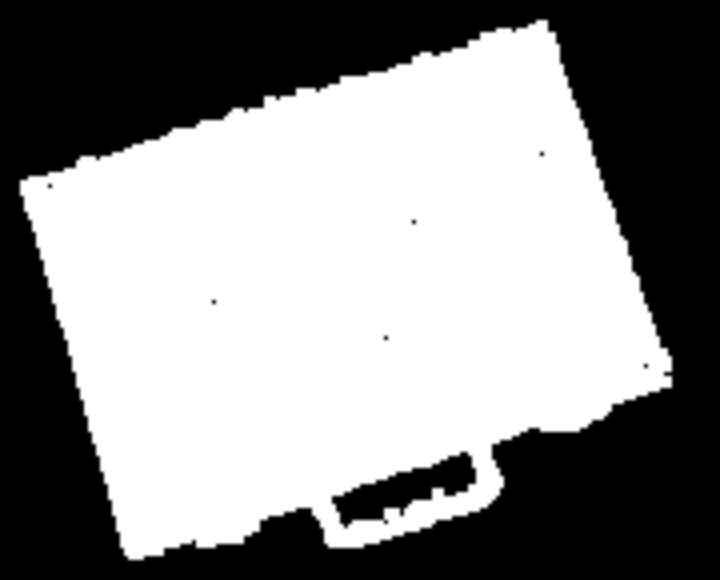

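The crop and the first scene picture show the case with jar, wrench, beaker and bottle. There are three bar-like things: the one in the channel (top px 290-345, 222-243), a small one on the bench (395,236) and a large one (225,130). The one in the channel is 125 mm class and lies on the plate, so it is the one meant. Next I check sizes and post.

```bash
cat >> h.py <<'E'
def case():
    w=np.array([[ 0.5575,0.2471],[0.6623,-0.0538],[0.4521,-0.1251],[0.3499,0.1766]])
    o=w.mean(0); v=(w[0]-w[1])+(w[3]-w[2]); a=np.arctan2(v[1],v[0])-np.pi/2; u=(w[0]-w[3])+(w[1]-w[2]); b=np.arctan2(u[1],u[0])
    return o,(a+b)/2,a,b
def toC(P):
    o,y,_,_=case(); P=np.atleast_2d(P); q=P.copy(); c,s=np.cos(y),np.sin(y)
    d=P[:,:2]-o; q[:,0]=c*d[:,0]+s*d[:,1]; q[:,1]=-s*d[:,0]+c*d[:,1]; return q
def toW(P):
    o,y,_,_=case(); P=np.atleast_2d(P).astype(float); q=P.copy(); c,s=np.cos(y),np.sin(y)
    q[:,0]=o[0]+c*P[:,0]-s*P[:,1]; q[:,1]=o[1]+s*P[:,0]+c*P[:,1]; return q
E
python3 - <<'E'
from h import *
print(case())
t=camera("top"); s=camera("scene")
T=lambda x,y:(x/4.4+205,y/4.1+175)
S=lambda x,y:(x/3.1+120,y/3.1+130)
print("plate corners",toC(onz(t,[T(128,285),T(600,147),T(655,282),T(172,430)],.104)).round(4))
print("disc c",toC(onz(t,[T(277,317)],.120)).round(4))
for n,a,b in [("post",T(236,404),S(270,64))]:
    p,e=tri(t,a,s,b); print(n,p,toC(p),e)
print("post top onz", toC(onz(t,[T(236,404)],.162)), toC(onz(s,[S(270,64)],.162)))
print("slot dir",toC(onz(t,[T(218,300),T(338,335)],.12)))
print("arm root",toC(onz(t,[T(262,345)],.126)))
# thumb plate top corners in scene at z=.150
print("thumb top scene rear/edge",toC(onz(s,[S(203,318),S(266,336)],.150)).round(4))
print("thumb top top",toC(onz(t,[T(568,190),T(590,250)],.150)).round(4))
print("jar",toC(onz(t,[T(608,364)],.145)).round(4))
for nm,P in [("disc",(0,.055,.12)),("guide",(0,.019,.1225)),("rear",(0,-.136,.114)),("keep",(0,.111,.118))]:
    print(nm,(proj(t,toW(P))[0]-[205,175])*[4.4,4.1],(proj(s,toW(P))[0]-[120,130])*3.1)
E
```

```text
(array([0.50545, 0.0612 ]), np.float64(0.3290402344211218), np.float64(0.33088272061605317), np.float64(0.3271977482261904))
plate corners [[ 0.0414  0.1225  0.104 ]
 [ 0.0416 -0.135   0.104 ]
 [-0.039  -0.1373  0.104 ]
 [-0.0411  0.1232  0.104 ]]
disc c [[-1.00e-04  5.44e-02  1.20e-01]]
post [0.43985096 0.12989613 0.15751323] [[-0.03988172  0.08620812  0.15751323]] 0.001138820392978687
post top onz [[-0.04062368  0.08574736  0.162     ]] [[-0.03732048  0.08183771  0.162     ]]
slot dir [[ 0.01769069  0.08015978  0.12      ]
 [-0.01865915  0.02798898  0.12      ]]
arm root [[-0.01273008  0.06592567  0.126     ]]
thumb top scene rear/edge [[-0.0111 -0.1075  0.15  ]
 [ 0.0258 -0.1108  0.15  ]]
thumb top top [[ 0.0181 -0.1034  0.15  ]
 [-0.0156 -0.1034  0.15  ]]
jar [[-0.0749 -0.0931  0.145 ]]
disc [275.87633696 317.13435638] [319.20193102 152.56904236]
guide [343.90594345 296.64536069] [300.63968241 190.68049895]
rear [630.74425307 213.7343827 ] [212.50953479 403.18283894]
keep [169.63499776 348.79732932] [346.01436829  95.14974713]
```

Run:
```python
from h import *
t=camera("top")
print("bottle case",toC(onz(t,[(182,248)],.14)),onz(t,[(182,248)],.14))
o=get_obs()
for n,P in [("pre-post",(-.045,.118,.2)),("end-post",(-.046,.072,.135)),("pre-thumb",(0,-.135,.2)),("end-thumb",(0,-.025,.123))]:
    w=toW(P)[0]; print(n,w.round(4),(w-o["eef_pos"]).round(4))
print("case y",toW([[0,1,0]])-toW([[0,0,0]]))
```

```text
bottle case [[0.06324313 0.22922941 0.14      ]] [[0.49122829 0.29856798 0.14      ]]
pre-post [0.4247 0.1583 0.2   ] [ 0.1989 -0.3704 -0.0311]
end-post [0.4387 0.1145 0.135 ] [ 0.2128 -0.4142 -0.0961]
pre-thumb [ 0.5491 -0.0666  0.2   ] [ 0.3232 -0.5953 -0.0311]
end-thumb [0.5135 0.0375 0.123 ] [ 0.2877 -0.4912 -0.1081]
case y [[-0.3231349   0.94635291  0.        ]]
```

Call:
{"op": "drive_tool", "data": {"deltas": [[[0.02, -0.037, 0], -0.085], [[0.02, -0.037, 0], -0.085], [[0.02, -0.037, 0], -0.085], [[0.02, -0.037, 0], -0.085], [[0.02, -0.037, 0], -0.085], [[0.02, -0.037, 0], -0.085], [[0.02, -0.037, 0], -0.085], [[0.02, -0.037, 0], -0.085], [[0.02, -0.037, 0], -0.085], [[0.02, -0.037, 0], -0.085]], "gripper": 0}}

```text
time_s: 1.35
eef_pos: [0.4281, 0.1487, 0.2321]
eef_rot: [0.002, 0.596, 0.803, 0.002]
wrist_force: [0.7, 0.6, 0.3]
opening: -0.001
```

Call:
{"op": "drive_tool", "data": {"deltas": [[[-0.004, 0.01, 0], 0.035], [[0, 0, -0.03], 0], [[0, 0, -0.03], 0], [[0, 0, -0.03], 0], [[0, 0, 0], 0]]}}

```text
time_s: 1.85
eef_pos: [0.428, 0.1537, 0.142]
eef_rot: [0.004, 0.586, 0.81, 0.004]
wrist_force: [-1.1, -0.9, -0.5]
opening: -0.0
```

Run:
```python
from h import *
o=get_obs(); print(o["eef_pos"],toC(o["eef_pos"]),o["wrist_force"])
a=camera("scene")["frame"][100:300,120:340,::-1]; b=camera("top")["frame"][160:320,205:385,::-1]
cv2.imwrite("pics/a1.png",np.hstack([cv2.resize(a,(400,364)),cv2.resize(b,(400,364))]))
```

```text
[0.42798781 0.15374483 0.14202544] [[-0.0434021   0.1126108   0.14202544]] [-1.09833338 -0.85947719 -0.54441368]
```

View pics/a1.png

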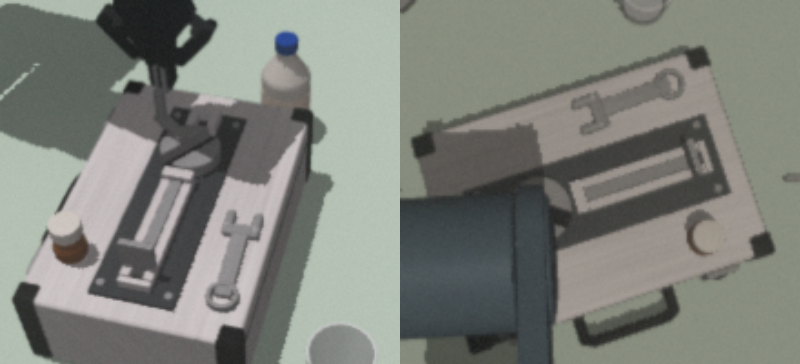

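Call:
{"op": "drive_tool", "data": {"deltas": [[[0.002, -0.008, -0.005], 0], [[0.002, -0.008, 0], 0], [[0.002, -0.008, 0], 0], [[0.002, -0.008, 0], 0], [[0, 0, 0], 0]]}}

```text
time_s: 2.45
eef_pos: [0.4393, 0.1223, 0.1451]
eef_rot: [0.006, 0.584, 0.811, 0.008]
wrist_force: [-0.7, 0.1, -0.2]
opening: 0.0
```

Run:
```python
from h import *
o=get_obs(); print(o["eef_pos"],toC(o["eef_pos"]),o["wrist_force"])
a=camera("scene")["frame"][130:270,150:320,::-1]
cv2.imwrite("pics/a2.png",cv2.resize(a,None,fx=4,fy=4,interpolation=cv2.INTER_CUBIC))
```

```text
[0.4392741  0.12227497 0.14509153] [[-0.0428903   0.07918222  0.14509153]] [-0.66556482  0.09078962 -0.17954714]
```

View pics/a2.png

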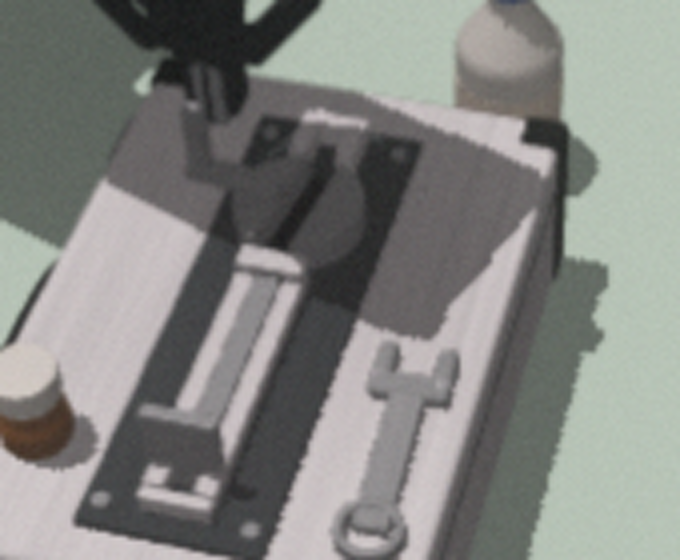

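Call:
{"op": "drive_tool", "data": {"deltas": [[[0.001, -0.005, -0.005], 0], [[0.001, -0.003, -0.003], 0], [[0, 0, 0], 0]]}}

```text
time_s: 2.8
eef_pos: [0.4435, 0.1139, 0.1382]
eef_rot: [0.009, 0.584, 0.811, 0.01]
wrist_force: [0.4, 0.4, -0.3]
opening: 0.001
```

```bash
cat > look.py <<'E'
from h import *
import sys
o=get_obs(); print(o["eef_pos"],toC(o["eef_pos"]),o["wrist_force"],o["opening"])
s=camera("scene");a=s["frame"][130:270,150:320,::-1]
cv2.imwrite(sys.argv[1],cv2.resize(a,None,fx=4,fy=4,interpolation=cv2.INTER_CUBIC))
E
python3 look.py pics/a3.png
```

```text
[0.44348824 0.11387671 0.13822462] [[-0.04161601  0.06987277  0.13822462]] [ 0.36731921  0.42180182 -0.34649518] 0.0006623513956856747
```

View pics/a3.png

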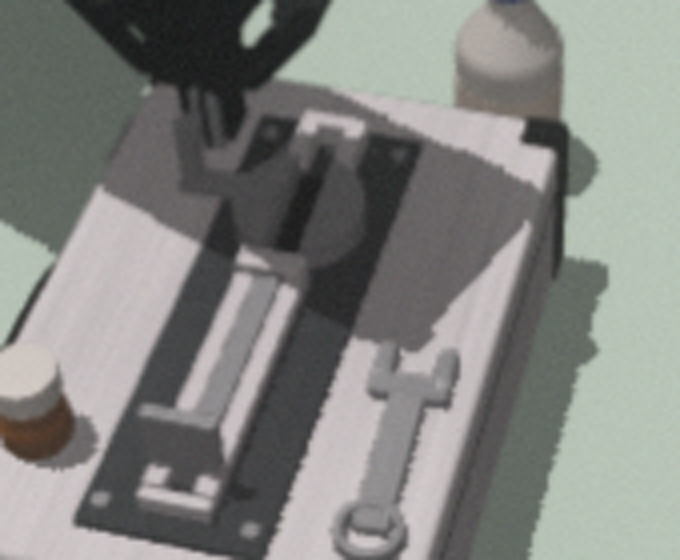

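Call:
{"op": "drive_tool", "data": {"deltas": [[[-0.006, 0.018, 0], 0], [[-0.006, 0.018, 0.01], 0], [[0, 0, 0.05], 0], [[0, 0, 0.05], 0], [[-0.02, 0.05, 0], 0], [[-0.02, 0.05, 0], 0], [[-0.02, 0.05, 0], 0], [[0, 0, 0], 0]]}}

```text
time_s: 3.65
eef_pos: [0.3734, 0.2959, 0.2534]
eef_rot: [0.01, 0.587, 0.809, 0.011]
wrist_force: [1.2, -0.7, -0.6]
opening: -0.0
```

```bash
python3 look.py pics/a4.png
python3 - <<'E'
from h import *
b=camera("top")["frame"][175:320,205:385,::-1]
cv2.imwrite("pics/a4t.png",cv2.resize(b,None,fx=4.4,fy=4.1,interpolation=cv2.INTER_CUBIC))
E
```

```text
[0.37337087 0.29587652 0.25344691] [[-0.04916129  0.26476619  0.25344691]] [ 1.21897258 -0.72774426 -0.64788916] -0.00042185025252439835
```

View pics/a4.png

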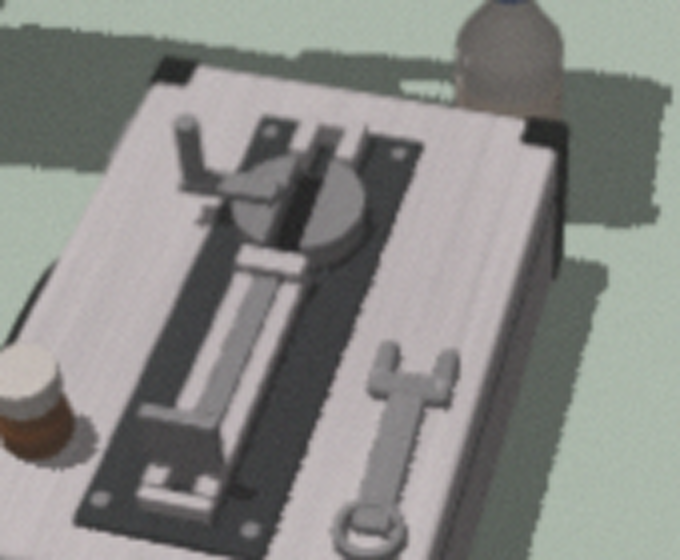

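View pics/a4t.png

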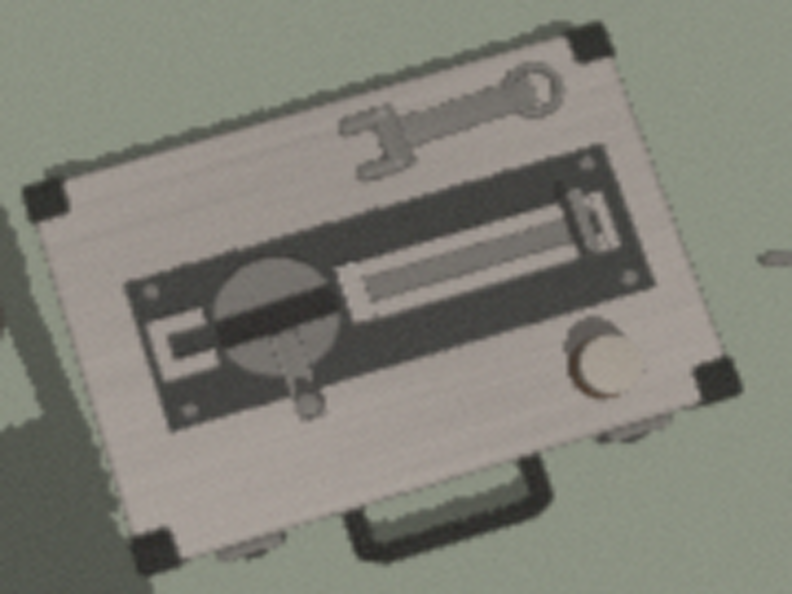

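Run:
```python
from h import *
t=camera("top");s=camera("scene")
T=lambda x,y:(x/4.4+205,y/4.1+175)
S=lambda x,y:(x/4+150,y/4+130)
p=toC(onz(t,[T(308,401)],.162))[0]; print("post top",p, np.arctan2(p[1]-.0545,p[0]))
p,e=tri(t,T(308,401),s,S(186,122)); p=toC(p)[0];print("post tri",p,e,np.arctan2(p[1]-.0545,p[0]))
# slot: dark pixels inside disc circle
f=t["frame"].astype(float).mean(2); H,W=f.shape
yy,xx=np.mgrid[190:310,215:380]; uv=np.c_[xx.ravel(),yy.ravel()]
q=toC(onz(t,uv,.12)); g=f[yy.ravel(),xx.ravel()]
k=(np.hypot(q[:,0],q[:,1]-.055)<.028)&(g<65)
qq=q[k,:2]; c=qq.mean(0); u,sv,v=np.linalg.svd(qq-c); print(k.sum(),c,"slot angle vs case y",np.arctan2(v[0][0],v[0][1]))
```

```text
post top [-0.04956111  0.05256067  0.162     ] -3.1024824302140748
post tri [-0.04902111  0.05281248  0.15979614] 0.001009919216302286 -3.107181848044383
164 [0.00106775 0.05518559] slot angle vs case y -0.04139747909284321
```

Call:
{"op": "drive_tool", "data": {"deltas": [[[0.02, -0.037, 0], 0], [[0.02, -0.037, 0], 0], [[0.02, -0.037, 0], 0], [[0.018, -0.037, 0], 0], [[0.018, -0.037, 0], 0], [[0.018, -0.037, 0], 0], [[0.018, -0.037, 0], 0], [[0.018, -0.037, 0], 0], [[0.018, -0.037, 0], 0], [[0.01, -0.037, 0], 0]]}}

```text
time_s: 4.85
eef_pos: [0.5573, -0.1101, 0.2511]
eef_rot: [0.011, 0.599, 0.801, 0.009]
wrist_force: [-0.0, -0.2, -0.3]
opening: 0.0
```

```bash
python3 look.py pics/a5.png; python3 -c "
from h import *
print(toW((0,-.140,.122))-get_obs()['eef_pos'])
a=2*np.arctan2(get_obs()['eef_rot'][2],get_obs()['eef_rot'][1]);print(a-np.pi/2-case()[1])"
```

```text
[ 0.55729558 -0.11006691  0.25112565] [[-0.0062781  -0.17883206  0.25112565]] [-0.00236447 -0.23461827 -0.27689629] 0.0002943919454468941
[[-0.00735058  0.04484578 -0.12904149]]
-0.045440166798628556
```

View pics/a5.png

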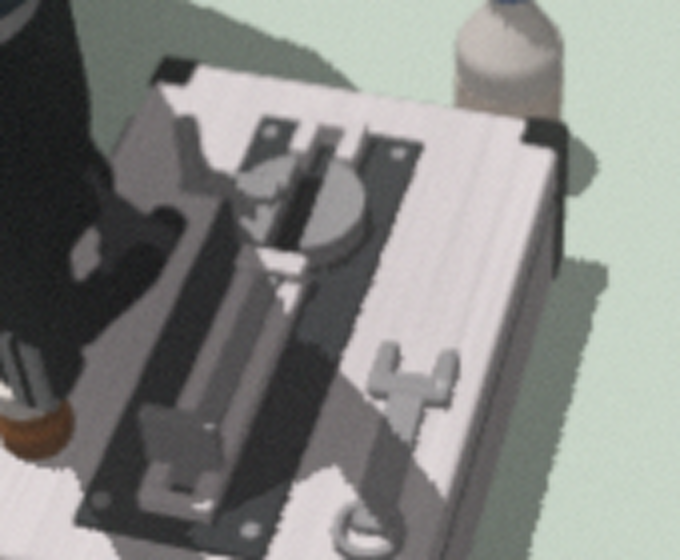

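Call:
{"op": "drive_tool", "data": {"deltas": [[[-0.004, 0.022, -0.02], 0.045], [[-0.002, 0.016, -0.03], 0], [[0, 0, -0.035], 0], [[0, 0, -0.025], 0], [[0, 0, 0], 0]]}}

```text
time_s: 5.4
eef_pos: [0.5493, -0.0918, 0.1374]
eef_rot: [0.013, 0.59, 0.807, 0.006]
wrist_force: [-0.6, -0.5, -0.2]
opening: 0.002
```

```bash
python3 look.py pics/a6.png
```

```text
[ 0.54927294 -0.09175188  0.13742661] [[-0.00795212 -0.15890717  0.13742661]] [-0.61292726 -0.46182877 -0.24488583] 0.0023910106416307076
```

View pics/a6.png

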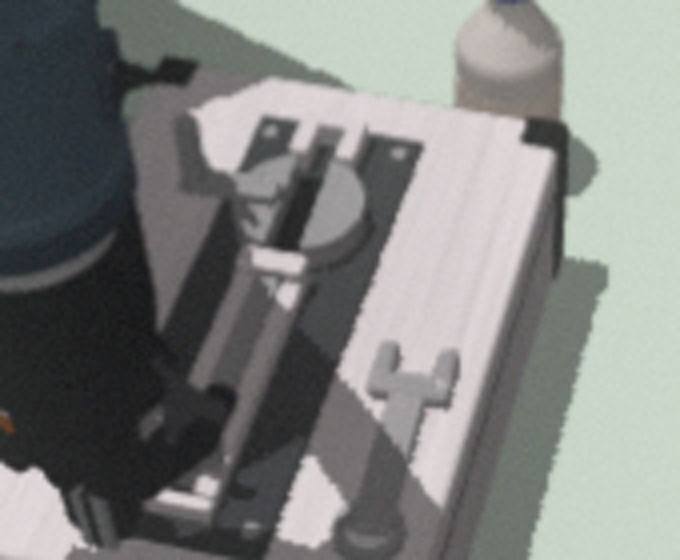

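Call:
{"op": "drive_tool", "data": {"deltas": [[[0.008, 0.003, -0.007], 0], [[0, 0, -0.004], 0], [[-0.003, 0.01, 0], 0], [[-0.003, 0.01, 0], 0], [[0, 0, 0], 0]]}}

```text
time_s: 5.95
eef_pos: [0.5557, -0.0705, 0.1331]
eef_rot: [0.018, 0.592, 0.806, 0.008]
wrist_force: [-0.0, -0.6, -0.1]
opening: -0.0
```

```bash
python3 look.py pics/a7.png
```

```text
[ 0.55566271 -0.07050888  0.13309298] [[ 0.0049592  -0.14086856  0.13309298]] [-0.04237899 -0.63965557 -0.09242489] -0.00021618734893705453
```

Call:
{"op": "drive_tool", "data": {"deltas": [[[-0.005, 0, -0.008], 0], [[-0.004, 0.008, -0.005], 0], [[-0.003, 0.008, -0.001], 0], [[-0.003, 0.008, -0.001], 0], [[0, 0, 0], 0]]}}

```text
time_s: 6.5
eef_pos: [0.5405, -0.0457, 0.1183]
eef_rot: [0.02, 0.591, 0.806, 0.008]
wrist_force: [-0.0, 0.3, 0.0]
opening: 0.001
```

```bash
python3 look.py pics/a8.png
```

```text
[ 0.54045477 -0.04566659  0.11826897] [[-0.00140546 -0.11244477  0.11826897]] [-0.02745936  0.31660984  0.03709324] 0.0011840750229722393
```

View pics/a8.png

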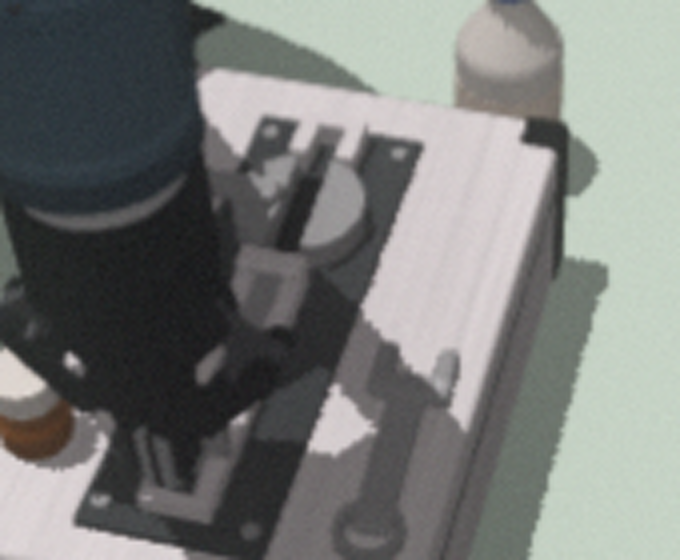

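Call:
{"op": "drive_tool", "data": {"deltas": [[[-0.002, 0.008, 0.005], 0], [[-0.003, 0.009, 0], 0], [[-0.003, 0.009, 0], 0], [[-0.003, 0.009, 0], 0], [[0, 0, 0], 0]]}}

```text
time_s: 7.05
eef_pos: [0.5283, -0.0077, 0.1235]
eef_rot: [0.02, 0.592, 0.806, 0.007]
wrist_force: [0.7, -0.0, 0.4]
opening: -0.0
```

```bash
python3 look.py pics/a9.png
```

```text
[ 0.52829935 -0.00772628  0.12354633] [[-0.00064893 -0.07261201  0.12354633]] [ 0.66670153 -0.04796293  0.41736332] -0.0003933683448847246
```

View pics/a9.png

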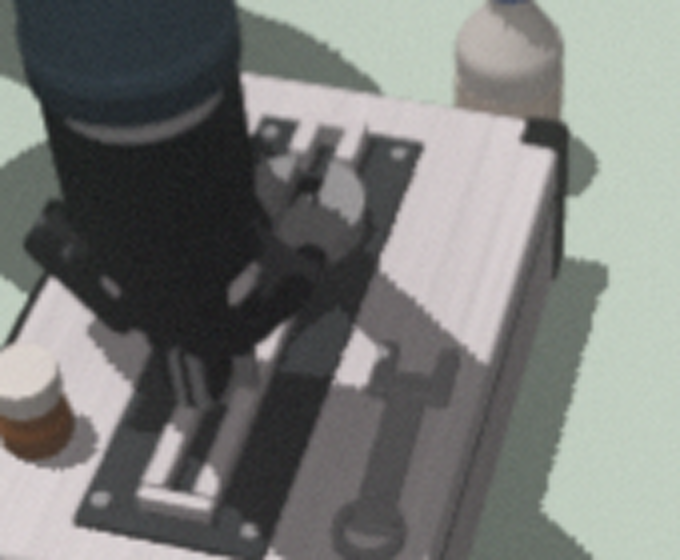

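Call:
{"op": "drive_tool", "data": {"deltas": [[[-0.003, 0.009, 0], 0], [[-0.003, 0.009, 0], 0], [[-0.003, 0.009, 0], 0], [[-0.003, 0.009, 0], 0], [[0, 0, 0], 0]]}}

```text
time_s: 7.6
eef_pos: [0.5156, 0.0306, 0.1237]
eef_rot: [0.02, 0.592, 0.806, 0.007]
wrist_force: [-0.8, -0.2, 0.4]
opening: -0.003
```

```bash
python3 look.py pics/a10.png
```

```text
[0.51559847 0.03055351 0.12367701] [[-0.00029892 -0.03228172  0.12367701]] [-0.79602547 -0.22516953  0.39724154] -0.0028624595608182134
```

View pics/a10.png

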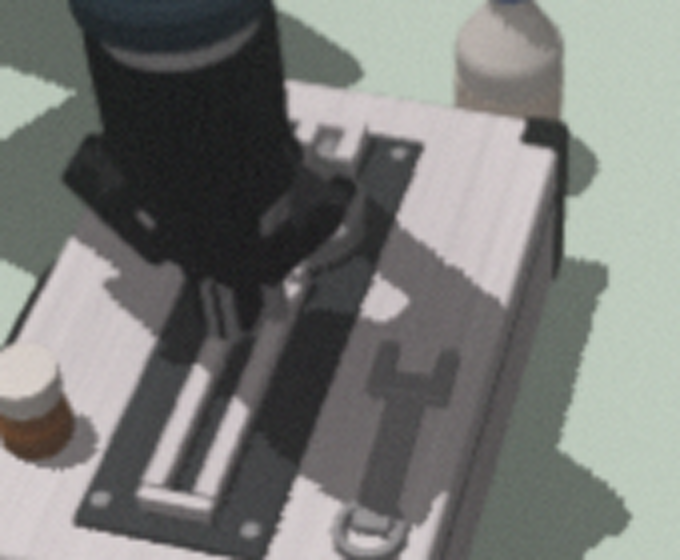

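Call:
{"op": "drive_tool", "data": {"deltas": [[[-0.001, 0.003, 0], 0], [[-0.001, 0.003, 0], 0], [[-0.001, 0.003, 0], 0]]}}

```text
time_s: 7.95
eef_pos: [0.5141, 0.0377, 0.1244]
eef_rot: [0.023, 0.592, 0.806, 0.007]
wrist_force: [3.7, -14.3, 3.0]
opening: -0.002
```

Call:
{"op": "drive_tool", "data": {"deltas": [[[-0.001, 0.003, 0], 0], [[0, 0, 0], 0]]}}

```text
time_s: 8.15
eef_pos: [0.5154, 0.0374, 0.1261]
eef_rot: [0.027, 0.592, 0.806, 0.006]
wrist_force: [0.1, -1.6, -0.3]
opening: -0.002
```

```bash
python3 look.py pics/a11.png
```

```text
[0.51539631 0.03743351 0.12608755] [[ 0.00173294 -0.02570548  0.12608755]] [ 0.10672685 -1.57949724 -0.27730452] -0.002193538717201926
```

View pics/a11.png

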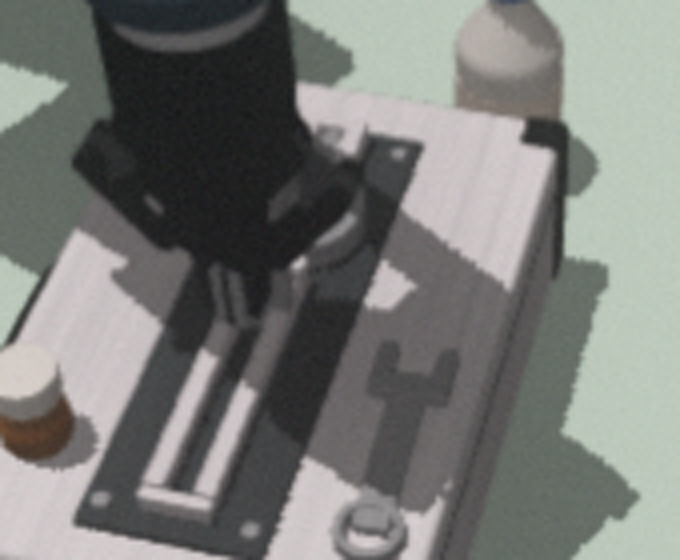

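Contact force of 14 N came at case y = -0.025, where the end wall was expected. I back away and check.

Call:
{"op": "drive_tool", "data": {"deltas": [[[0.003, -0.01, 0], 0], [[0.005, -0.015, 0], 0], [[0, 0, 0.04], 0], [[0, 0, 0.05], 0], [[0, 0, 0.05], 0], [[0, -0.05, 0], 0], [[0, -0.05, 0], 0], [[0, -0.05, 0], 0], [[0, -0.05, 0], 0], [[0, 0, 0], 0]]}}

```text
time_s: 9.2
eef_pos: [0.5217, -0.1965, 0.2711]
eef_rot: [0.025, 0.59, 0.807, 0.006]
wrist_force: [-0.4, 0.2, -0.0]
opening: -0.004
```

```bash
python3 look.py pics/a12.png
python3 - <<'E'
from h import *
b=camera("top")["frame"][175:320,205:385,::-1]
cv2.imwrite("pics/a12t.png",cv2.resize(b,None,fx=4.4,fy=4.1,interpolation=cv2.INTER_CUBIC))
E
```

```text
[ 0.52172414 -0.19645287  0.27112596] [[-0.06785556 -0.24908928  0.27112596]] [-0.41101951  0.18595758 -0.01506085] -0.0037515639478647835
```

View pics/a12.png

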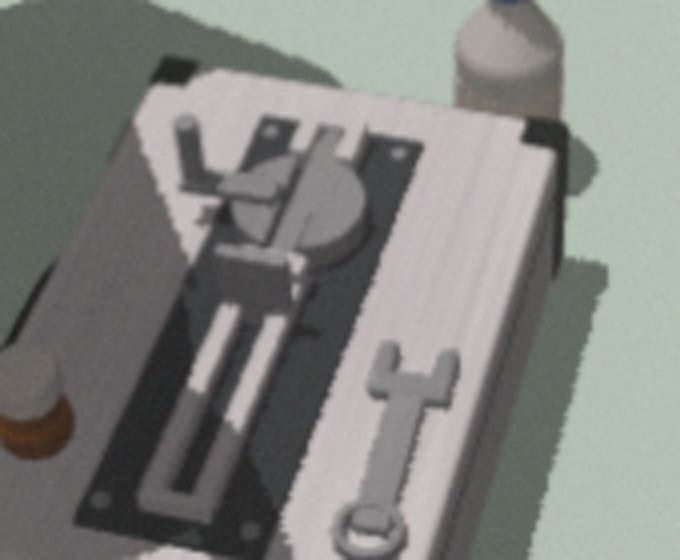

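View pics/a12t.png

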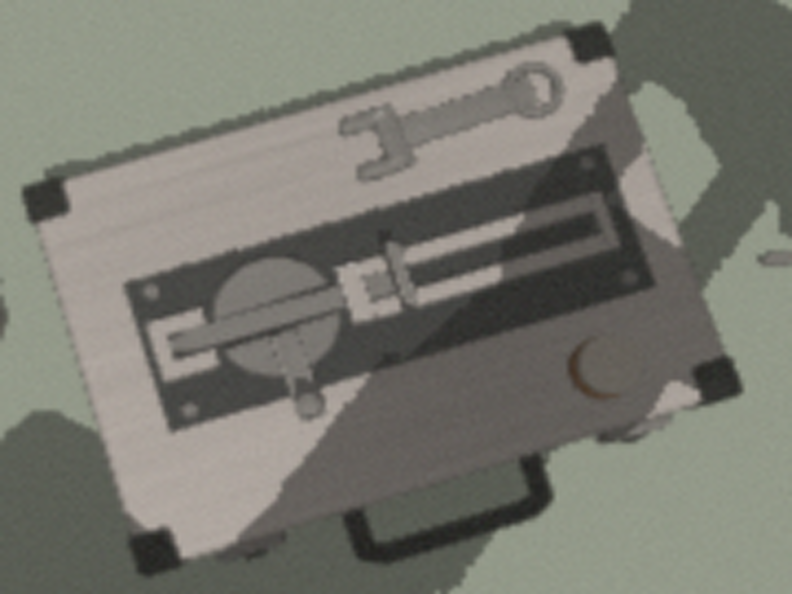

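Run:
```python
from h import *
t=camera("top");s=camera("scene")
T=lambda x,y:(x/4.4+205,y/4.1+175)
S=lambda x,y:(x/4+150,y/4+130)
print("nose tip top",toC(onz(t,[T(170,344)],.116)))
print("thumb rear top edge, top view",toC(onz(t,[T(397,242),T(415,303)],.150)))
print("thumb top scene rear",toC(onz(s,[S(218,256),S(296,274)],.150)))
d=cv2.cvtColor(t["frame"],cv2.COLOR_RGB2GRAY).astype(float)
for y in np.arange(.085,.122,.002):
    u=proj(t,toW((0.0005,y,.116)))[0]; print(round(y,3),int(cv2.remap(d.astype(np.float32),np.float32([[u[0]]]),np.float32([[u[1]]]),1)[0,0]),end=" | ")
```

```text
nose tip top [[0.0026109  0.11023337 0.116     ]]
thumb rear top edge, top view [[ 0.0171196  -0.01384021  0.15      ]
 [-0.01626723 -0.01239705  0.15      ]]
thumb top scene rear [[-0.00935796 -0.01647001  0.15      ]
 [ 0.02775808 -0.01838874  0.15      ]]
0.085 120 | 0.087 121 | 0.089 123 | 0.091 123 | 0.093 121 | 0.095 122 | 0.097 120 | 0.099 119 | 0.101 120 | 0.103 118 | 0.105 117 | 0.107 111 | 0.109 109 | 0.111 128 | 0.113 155 | 0.115 162 | 0.117 158 | 0.119 132 | 0.121 95 |
```

```bash
python3 -c "
from bench import hand_in
print(hand_in())"
```

```text
the job is handed in; nothing more can be done
None
```

The latch looks locked, and the job is handed in. The hand-in gives no verdict, so this rests on my own checks.

- **What I did:** With the fingers shut, I pushed the disc's post round to near pi. I then pushed the bar by its thumb plate through the slot until it stopped. A 14 N reaction came at the tool position where I expected the end wall. I backed off and came clear, about 9 s in all.
- **Disc:** measured before the bar push at about 0.04 rad from pi (limit 0.15). In the last pictures the bar lies through the slot and the arm looks unmoved.
- **Bar:** in the top view the nose is at case y ≈ 0.110 to 0.111 (wall at 0.111). The thumb plate's rear face is at about -0.013 (expected -0.014), and the bar lies flat.
- **Disagreement:** the scene camera puts the thumb plate 3 to 5 mm further back, at about -0.017. It showed a similar offset at the start, so I trusted the top view.
- **Drift:** the tool drifted by 0.04 to 0.05 rad in tilt and several millimetres in height while moving. I corrected the height as I went; the tilt could not be commanded.
- **Other objects:** the jar, wrench and bottle look unmoved in the pictures. I did not check the beaker in the last pictures, but the arm did not work near it.

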